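# Start up the saw bench

### The job

Start up the saw bench by pressing with closed fingertips, grasping nothing: first push the striped end of the blue dust extractor rocker fully down to switch it on, then do the same with the yellow saw power rocker, and then press the green start button on the orange pendant right down and let it come back up. Leave the black lamps rocker on and never press the red stop button. Do not lift or shift the pendant, and leave everything else on the bench where it is.

Things in the scene. Friction and masses are not known exactly. Their poses are not given: they have to be found in the camera images.
- extractor (a joint): blue rocker switch of the dust extractor, V-shaped, 70 x 36 mm, pivoted across its middle 55 mm above the bench. Joint value in rad: 0 = off (the half with the white stripe stands up, sloping 0.30 rad), 0.30 = fully on (that half down and level). Friction holds it where it is left; about 4 to 6 N on the stripe turns it. It starts off.
- extractor_box: grey switch box fixed to the bench that carries the blue rocker, 110 (x) x 80 (y) mm, 45 mm tall; origin: centre of its underside; the striped ON half lies towards its own -x
- extractor_on (a point): centre of the white stripe on top of the ON half of the blue rocker, 27 mm out from the pivot: the place to press straight down. It moves with the rocker: about 68 mm above the bench when off, 60 mm when on (it sinks about 8 mm).
- sawpower (a joint): yellow rocker switch of the saw's power, V-shaped, 70 x 36 mm, pivoted across its middle 55 mm above the bench. Joint value in rad: 0 = off (the half with the white stripe stands up, sloping 0.30 rad), 0.30 = fully on (that half down and level). Friction holds it where it is left; about 4 to 6 N on the stripe turns it. It starts off.
- sawpower_box: grey switch box fixed to the bench that carries the yellow rocker, 110 (x) x 80 (y) mm, 45 mm tall; origin: centre of its underside; the striped ON half lies towards its own -x
- sawpower_on (a point): centre of the white stripe on top of the ON half of the yellow rocker, 27 mm out from the pivot: the place to press straight down. It moves with the rocker: about 68 mm above the bench when off, 60 mm when on (it sinks about 8 mm).
- lamps (a joint): black rocker switch of the lamps, V-shaped, 70 x 36 mm, pivoted across its middle 55 mm above the bench. Joint value in rad: 0 = off (the half with the white stripe stands up, sloping 0.30 rad), 0.30 = fully on (that half down and level). Friction holds it where it is left; about 4 to 6 N on the stripe turns it. It starts on and must stay on.
- lamps_box: grey switch box fixed to the bench that carries the black rocker, 110 (x) x 80 (y) mm, 45 mm tall; origin: centre of its underside; the striped ON half lies towards its own -x
- lamps_on (a point): centre of the white stripe on top of the ON half of the black rocker, 27 mm out from the pivot: the place to press straight down. It moves with the rocker: about 68 mm above the bench when off, 60 mm when on (it sinks about 8 mm); this rocker is to be left alone.
- pendant: loose orange control pendant lying flat on the bench, 130 x 62 mm, 34 mm tall without its buttons, about 0.75 kg; origin: centre of its underside, x axis along its length. Two round buttons on top: green start at x = +35 mm, red stop at x = -35 mm. It may lie at any yaw.
- start (a joint): travel of the green start button on the pendant, m: 0 = out, 0.006 = fully down; it springs back. Pressing starts at 1.5 N, fully down at 5 N.
- start_top (a point): centre of the top of the green start button (30 mm across, in a black collar 46 mm across), 56 mm above the bench when out, 10 mm above its collar. Press straight down 6 mm.
- stop (a joint): travel of the red stop button on the pendant, m: 0 = out, 0.006 = fully down; it springs back. Pressing starts at 1.5 N, fully down at 5 N.
- stop_top (a point): centre of the top of the red stop button (30 mm across, in a black collar 46 mm across), 56 mm above the bench when out, 10 mm above its collar. Never to be pressed.
- tape: yellow tape measure case, 68 x 40 x 62 mm tall; bystander, origin: centre of its underside
- pencil: flat red carpenter's pencil lying down, 170 x 14 x 8 mm; bystander, origin: on its underside, near its middle
- glue: white glue bottle with a red cap, 60 mm across, 170 mm tall; bystander, origin: centre of its underside
- screwjar: amber jar with a dark lid, 70 mm across, 80 mm tall; bystander, origin: centre of its underside
- square: flat aluminium triangular carpenter's square, about 120 x 150 mm, 16 mm thick at most; bystander, origin: on its underside, near its middle
- offcut: pale wood offcut, 90 x 45 x 22 mm tall; bystander, origin: centre of its underside
- driver: screwdriver with a green handle lying down, 200 mm long, 26 mm thick; bystander, origin: centre of its underside
Not all that is in view belongs to the job. Leave any turquoise look-alike of the pendant alone.

How it is judged:
By the outcome, as a careful person would: the job done as asked, in the order asked, and still so for the second after the job is handed in, with the robot touching nothing.
It also fails if it takes over 45 s, if anything falls off the work surface, if the arm or the gripper's body presses on something with over 40 N, if the wrist force passes 120 N, or if a joint passes its speed limit or range.

### The arm

A 6-joint arm with a two-finger parallel gripper is mounted at the origin on the work surface. World frame = base frame: x ahead of the robot, y to its left, z up, the work surface at z = 0. Lengths are in m, angles in degrees, forces in N, time in s.
With the tool pointing down it reaches from about 0.25 to 0.725 m from the base axis. Payload 9.7 kg.
Tool frame: the origin (TCP) lies on the centre line of the jaws, within the pads' length; the fingertips stand 19 mm ahead of it and the grasp point (between the pads) is the TCP; z points along the fingers, y is the direction in which the jaws open and shut (so a half turn about z gives the same grasp; the last joint's range is limited). The gripper opens to 85 mm and grips with 20 to 120 N. Pads are 22 mm wide; open, the fingers measure 114 mm over their backs; the gripper's body (76 mm by 85 mm) begins 54 mm behind the grasp point. The pads swing forward as they close: fully open they stand 13 mm farther back than shut.
Start: joints at [-64.114, 4.979, 10.078, 95.1, 0, 90], TCP at [0.24, -0.495, 0.25] pointing down, gripper open.
Joint ranges: [-179.16, 179.16], [-48.56, 103.87], [-65.8, 70.77], [-126.05, 130.52], [-82.76, 87.17], [-180, 180]. Speed limits (degrees/s): [127.2, 127.2, 147.25, 180, 180, 180].

### API

Orientations are given as [roll, pitch, yaw] about the fixed x, y, z axes, in that order (R = Rz(yaw) Ry(pitch) Rx(roll)).
In Python, from workcell import bot gives the robot as it stands.
- The arm moves only by the tool servo_tool, never from a script. Its argument "motion" is a list that holds one entry, the list of rows, each a list of 6 numbers: the shift along the tool's x, y, z in mm, then the turn, a rotation vector about the tool's x, y, z in rad. A call has 1 to 5 rows; each row shifts and turns the commanded pose from where the row before left it, along the tool's axes as they then stand; what a row does not reach is not made up. A row lasts 1/10 s, in which the tool goes at most 50 mm and 8.59 degrees, less where a joint would pass 70% of its speed; a pose out of reach is approached as far as the arm can. A call is refused whole if a number of a shift passes 50 or a number of a turn 0.15, either way. A call with a gripper value outside its range is refused whole. "gripper" is the finger opening in mm, from 0 to 85.4, set as the call begins (left out, the last holds). The fingers move at their own pace and stop on an object; "newtons" is the grip in N (left out, the last holds). Time passes only in rows, so rows that do not move let the fingers close. It gives the time, the measured TCP pose, the force and the opening at its end, in the units of the state.
- bot.get_obs(): the state, without advancing time (a new reading comes with each control period).
- bot.camera(name): name is "scene" or "side" or "wrist"; returns a dict with "color" (420x560x3 uint8, red, green, blue), "fx", "fy", "cx", "cy" (pixels), "R" (3x3) and "t" (3): a world point X has camera coordinates R X + t. Camera axes: x right, y down, z forward; pixel columns grow to the right and rows downward; lengths in m; the calibration is good to about 2 mm. The wrist camera is an equidistant fisheye: a pixel r from the principal point sees the ray r / f radians off the axis. A picture is of the moment at which its call begins. There is no depth.
- bot.job_done(): hands the job in, once; it reports no verdict.
Trained networks look in a picture, given as the dict that the camera call returned (one of the last four; its "shot" number tells which), for a name from the list of things; names that differ only in an ending like _2 or _b are one class to them, and where a whole thing is asked for, a point or a joint stands for the part that bears it (a point fixed in the world has none). Each returns a list of dicts, best first, with "confidence" (0 to 1); they miss things now and then, are a little off and sometimes report something else, mostly with a low value. They report only what shows in the picture. A call takes as long as a camera call. They do not tell look-alikes from the thing itself.
- bot.look_for(picture, label): "rect" ([left, top, width, height] in pixels, round what is visible of it).
The state is a dict: "time": time; "q": joint angles; "qd": joint speeds; "joint_efforts": joint torques, N m; "ee_pos": TCP position; "tcp_rot": TCP orientation; "wrist_force": force on the tool from outside, world axes, zero at the start; "torque": the same for the moment, N m; "opening": finger opening in m.
Only numpy, scipy, OpenCV 4.12 (cv2) and the standard library are available. Lean on these libraries where they do the work, as an engineer would, in place of code of your own. Each camera call takes 0.05 s, during which the arm holds its last target.

## Working session

There is one attempt and no reset: what is moved stays moved. The work goes in short steps, Python scripts to look and compute and a tool call to move; the robot and the scene stay as the last step left them, time stands still between calls to the robot, and variables do not carry over. Pictures are saved under pics/ and viewed, and the job is handed in when it is done.

Besides the shell and the picture viewer there is one more tool, called after "Request:" by a JSON object that holds its "fn" and its "kwargs". servo_tool: Moves the arm, as the interface text tells. Its arguments: {"type":"object","properties":{"motion":{"type":"array","items":{"type":"array","items":{"type":"array","items":{"type":"number"}}}},"gripper":{"type":"number"},"newtons":{"type":"number"}},"required":["motion"]}

```bash
mkdir -p pics; python3 - <<'E'
from workcell import bot
import cv2
o=bot.get_obs();print(o['time'],o['ee_pos'],o['tcp_rot'],o['wrist_force'],o['opening'])
for n in ["scene","side"]:
    p=bot.camera(n);cv2.imwrite(f"pics/{n}0.png",p['color'][:,:,::-1])
    print(n,p['fx'],p['cx'],p['cy'],p['R'],p['t'])
    for l in ["extractor_on","sawpower_on","lamps_on","start_top","stop_top","pendant","extractor_box","sawpower_box"]:
        print(l,[(r['rect'],round(r['confidence'],2)) for r in bot.look_for(p,l)][:3])
E
```

```text
0.0 [ 0.240037   -0.49460699  0.2495655 ] [-1.79921445e+02 -1.06735797e-04  2.58868836e+01] [-0.78495949  0.13806161 -0.37271165] 0.08537640527796556
scene 443.80031553504574 280.480207502382 208.34867477569898 [[ 0.60896592  0.79319454 -0.00171191]
 [ 0.46496379 -0.35871745 -0.8094013 ]
 [-0.64262679  0.49210183 -0.58725344]] [-0.34214026 -0.19156837  1.62307471]
extractor_on [([289.0, 174.0, 19.3, 19.2], 0.51)]
sawpower_on [([294.3, 212.8, 22.6, 19.0], 0.5)]
lamps_on [([336.8, 192.6, 20.8, 18.6], 0.61)]
start_top []
stop_top [([167.2, 213.3, 12.6, 11.8], 0.64), ([200.6, 231.2, 13.8, 9.5], 0.57)]
pendant [([138.6, 211.0, 52.5, 30.1], 0.96), ([167.1, 232.7, 56.7, 37.5], 0.81), ([288.2, 176.3, 23.8, 16.4], 0.45)]
extractor_box [([279.0, 175.6, 41.7, 36.8], 0.95), ([337.4, 193.5, 21.8, 14.5], 0.41)]
sawpower_box [([284.6, 218.0, 40.7, 35.5], 0.71), ([173.4, 241.4, 17.5, 8.7], 0.44)]
side 464.4133844283496 277.5645708793141 204.4081282273173 [[-0.89745028 -0.44077765  0.01726458]
 [-0.30159493  0.58456367 -0.75321034]
 [ 0.32190603 -0.68117574 -0.65755313]] [0.52038189 0.23600156 0.98087106]
extractor_on [([279.9, 253.8, 37.0, 23.2], 0.94)]
sawpower_on [([238.7, 205.5, 30.9, 16.3], 0.76), ([199.6, 246.5, 33.9, 25.6], 0.42)]
lamps_on [([199.5, 244.9, 36.7, 27.6], 0.88)]
start_top [([264.0, 255.1, 60.1, 49.0], 0.57), ([406.0, 175.3, 8.8, 9.8], 0.4)]
stop_top []
pendant [([318.7, 160.4, 41.4, 40.2], 0.71), ([371.5, 176.4, 52.1, 32.7], 0.69), ([336.2, 171.9, 7.1, 11.5], 0.32)]
extractor_box [([263.5, 250.2, 62.0, 57.3], 0.6), ([279.8, 255.5, 35.1, 18.3], 0.58)]
sawpower_box [([227.4, 197.6, 54.6, 48.6], 0.72)]
```

View pics/scene0.png

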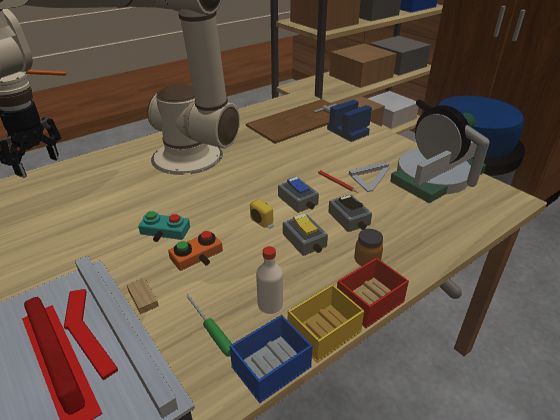

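View pics/side0.png

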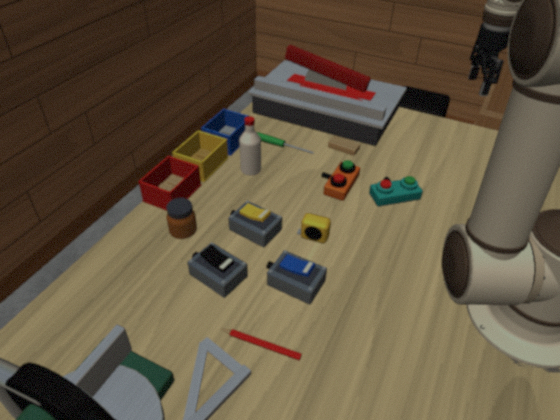

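```bash
python3 - <<'E'
import cv2,numpy as np
a=cv2.imread('pics/scene0.png');b=cv2.imread('pics/side0.png')
c1=cv2.resize(a[165:275,130:330],(800,440),interpolation=cv2.INTER_CUBIC)
cv2.imwrite('pics/crop_scene.png',c1)
c2=cv2.resize(b[150:310,190:430],(780,520),interpolation=cv2.INTER_CUBIC)
cv2.imwrite('pics/crop_side.png',c2)
E
```

```text
(no output)
```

View pics/crop_scene.png

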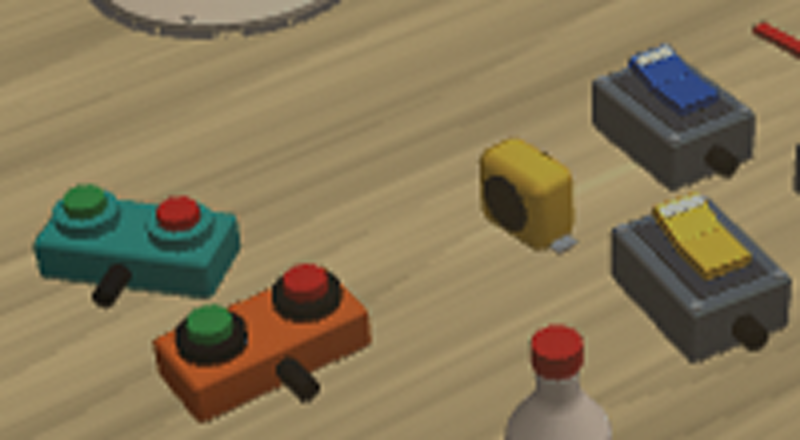

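View pics/crop_side.png

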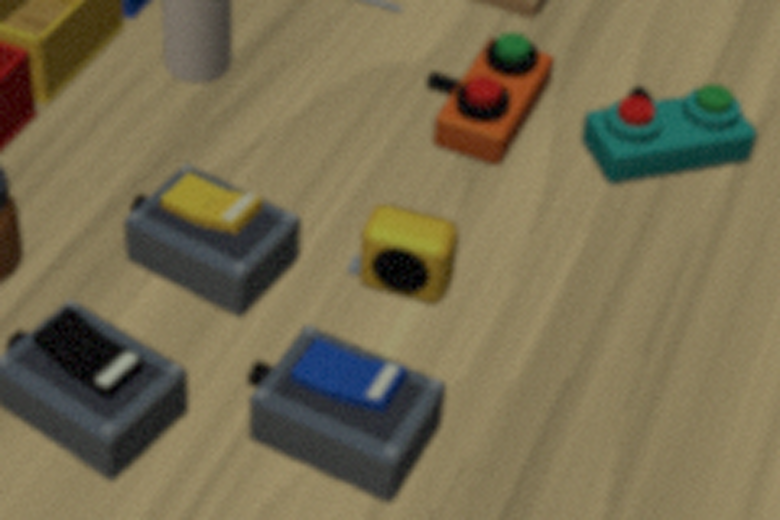

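The scene picture shows two pendants: the orange one with the green button at (182,245) and the red at (206,235), and a turquoise look-alike at (165,224). The orange one with black collars is the one meant. The stripes are at (294,179) for blue and (301,217) for yellow. In the side picture blue is at (308,267), yellow at (264,213) and green at (348,164).

```bash
cat > h.py <<'E'
import numpy as np
from scipy.optimize import least_squares
def ray(p,uv):
    R=np.array(p['R']);t=np.array(p['t'])
    d=np.array([(uv[0]-p['cx'])/p['fx'],(uv[1]-p['cy'])/p['fy'],1])
    return -R.T@t, R.T@d
def plane(p,uv,z):
    o,d=ray(p,uv);return o+d*(z-o[2])/d[2]
def proj(p,X):
    c=np.array(p['R'])@X+np.array(p['t']);return np.array([p['fx']*c[0]/c[2]+p['cx'],p['fy']*c[1]/c[2]+p['cy']])
E
python3 - <<'E'
from workcell import bot
from h import *
a=bot.camera('scene');b=bot.camera('side')
P={'blue':((293.7,179),(308.2,267.5),.068),'yel':((300.7,216.7),(263.8,213.4),.068),'green':((182.5,245.5),(348.2,163.8),.056),'red':((206.3,235),(338.6,177.7),.056),
'lamp':((347.,197.5),(226.2,263.8),.060)}
for k,(u,v,z) in P.items():
    A=plane(a,u,z);B=plane(b,v,z)
    s=least_squares(lambda X:np.r_[proj(a,X)-u,proj(b,X)-v],A)
    print(k,A.round(4),B.round(4),s.x.round(4),abs(s.fun).max().round(2))
E
```

```text
blue [0.4449 0.1412 0.068 ] [0.4404 0.1395 0.068 ] [0.4414 0.1405 0.0678] 0.91
yel [0.6066 0.0353 0.068 ] [0.6024 0.0314 0.068 ] [0.6038 0.0337 0.0683] 1.12
green [ 0.5043 -0.271   0.056 ] [ 0.4949 -0.2687  0.056 ] [ 0.4974 -0.2702  0.0524] 0.84
red [ 0.5045 -0.2017  0.056 ] [ 0.4965 -0.1972  0.056 ] [ 0.4986 -0.2002  0.0523] 0.49
lamp [0.6094 0.2091 0.06  ] [0.604  0.2034 0.06  ] [0.6057 0.2057 0.0606] 1.71
```

Request:
{"fn": "servo_tool", "kwargs": {"motion": [[[32.5,-34.5,0,0,0,0],[32.5,-34.5,0,0,0,0],[32.5,-34.5,0,0,0,0],[32.5,-34.5,0,0,0,0],[32.5,-34.5,0,0,0,0]]], "gripper": 0}}

```text
time: 1.5
ee_pos: [0.311, -0.267, 0.2503]
tcp_rot: [180.0, -0.0, 25.8]
wrist_force: [1.0, -0.2, 0.6]
opening: 0.0127
```

Request:
{"fn": "servo_tool", "kwargs": {"motion": [[[32.5,-34.5,0,0,0,0],[32.5,-34.5,0,0,0,0],[32.5,-34.5,0,0,0,0],[32.5,-34.5,0,0,0,0],[0,0,0,0,0,0]]]}}

```text
time: 2.0
ee_pos: [0.3687, -0.0831, 0.2505]
tcp_rot: [-180.0, -0.1, 26.3]
wrist_force: [0.8, -0.3, -0.9]
opening: 0.0001
```

```bash
cat >> h.py <<'E'
import cv2
def wray(p,uv):
    R=np.array(p['R']);t=np.array(p['t'])
    x=np.array([(uv[0]-p['cx'])/p['fx'],(uv[1]-p['cy'])/p['fy']]);r=np.hypot(*x)
    s=np.sin(r)/r if r>1e-9 else 1
    d=np.array([x[0]*s,x[1]*s,np.cos(r)])
    return -R.T@t,R.T@d
def wplane(p,uv,z):
    o,d=wray(p,uv);return o+d*(z-o[2])/d[2]
def wproj(p,X):
    c=np.array(p['R'])@X+np.array(p['t']);th=np.arctan2(np.hypot(c[0],c[1]),c[2]);n=np.hypot(c[0],c[1])
    return np.array([p['fx']*th*c[0]/n+p['cx'],p['fy']*th*c[1]/n+p['cy']])
E
python3 - <<'E'
from workcell import bot
from h import *
import pickle
p=bot.camera('wrist');cv2.imwrite('pics/w1.png',p['color'][:,:,::-1]);pickle.dump(p,open('w1.pkl','wb'))
o=bot.get_obs();print(o['time'],o['ee_pos'],o['tcp_rot'],o['opening'],p['fx'],p['cx'],p['cy'])
for l in ["extractor_on","sawpower_on","start_top","stop_top"]:
    for r in bot.look_for(p,l)[:2]:
        x,y,w,h=r['rect'];print(l,r['rect'],round(r['confidence'],2),wplane(p,(x+w/2,y+h/2),.068 if '_on' in l else .056).round(4))
E
```

```text
2.05 [ 0.36824648 -0.08527145  0.25042109] [ 1.79989578e+02 -2.26692886e-02  2.62477440e+01] 0.00012235004496214088 325.19226210127806 281.3992489405498 206.73944840490628
extractor_on [100.0, 0.0, 58.4, 47.8] 0.76 [0.4552 0.1288 0.068 ]
extractor_on [93.2, 0.0, 103.7, 74.1] 0.69 [0.4481 0.1052 0.068 ]
start_top [468.2, 144.2, 25.3, 24.6] 0.77 [ 0.5006 -0.2678  0.056 ]
start_top [397.5, 273.5, 24.0, 19.8] 0.68 [ 0.3289 -0.2746  0.056 ]
stop_top [420.2, 107.3, 26.5, 33.4] 0.89 [ 0.4993 -0.1946  0.056 ]
stop_top [387.8, 220.1, 28.4, 26.5] 0.68 [ 0.3792 -0.2268  0.056 ]
```

View pics/w1.png

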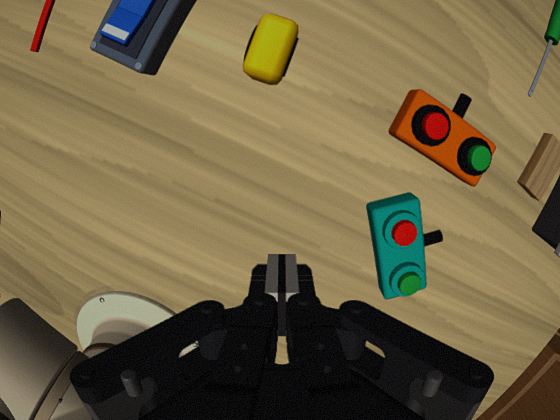

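Request:
{"fn": "servo_tool", "kwargs": {"motion": [[[22,-34,0,0,0,0],[22,-34,0,0,0,0],[22,-34,0,0,0,0],[22,-34,0,0,0,0],[22,-34,0,0,0,0]]]}}

```text
time: 2.75
ee_pos: [0.3929, 0.1132, 0.2504]
tcp_rot: [180.0, -0.0, 25.7]
wrist_force: [1.2, -0.9, 0.4]
opening: 0.0001
```

Request:
{"fn": "servo_tool", "kwargs": {"motion": [[[0,0,15,0,0,0],[0,0,15,0,0,0],[0,0,0,0,0,0]]]}}

```text
time: 3.05
ee_pos: [0.3922, 0.112, 0.2186]
tcp_rot: [-180.0, 0.2, 25.8]
wrist_force: [-0.6, -0.4, 0.3]
opening: 0.0002
```

```bash
python3 - <<'E'
from workcell import bot
from h import *
import pickle
p=bot.camera('wrist');cv2.imwrite('pics/w2.png',p['color'][:,:,::-1]);pickle.dump(p,open('w2.pkl','wb'))
o=bot.get_obs();print(o['time'],o['ee_pos'],o['tcp_rot'],o['opening'])
for l in ["extractor_on","sawpower_on","lamps_on","start_top"]:
    for r in bot.look_for(p,l)[:2]:
        x,y,w,h=r['rect'];print(l,r['rect'],round(r['confidence'],2),wplane(p,(x+w/2,y+h/2),.068 if '_on' in l else .056).round(4))
E
```

```text
3.1 [0.39242434 0.11193573 0.21975932] [-1.79990262e+02  8.88254663e-02  2.57426829e+01] -6.377920051258867e-05
extractor_on [253.2, 58.3, 75.4, 90.0] 0.64 [0.468  0.1407 0.068 ]
sawpower_on [436.3, 0.0, 57.5, 54.3] 0.81 [0.6132 0.032  0.068 ]
sawpower_on [227.3, 36.0, 128.8, 134.7] 0.23 [0.4683 0.14   0.068 ]
lamps_on [502.9, 182.9, 57.1, 83.0] 0.57 [ 0.4884 -0.1584  0.068 ]
start_top [492.0, 334.8, 20.5, 19.0] 0.72 [ 0.3294 -0.274   0.056 ]
start_top [400.5, 116.1, 62.3, 78.9] 0.54 [4.882e-01 1.000e-04 5.600e-02]
```

View pics/w2.png

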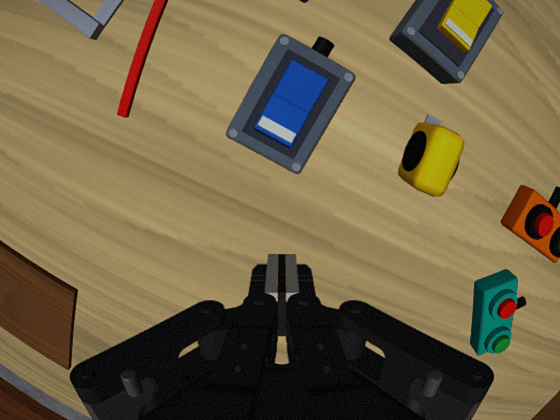

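```bash
python3 - <<'E'
from h import *
import pickle
p=pickle.load(open('w2.pkl','rb'))
a=cv2.resize(cv2.imread('pics/w2.png')[20:190,210:380],(680,680),interpolation=cv2.INTER_CUBIC)[:600]
cv2.imwrite('pics/w2c.png',a)
print(wplane(p,(277,131),.068))
E
```

```text
[0.4419037  0.14090245 0.068     ]
```

View pics/w2c.png

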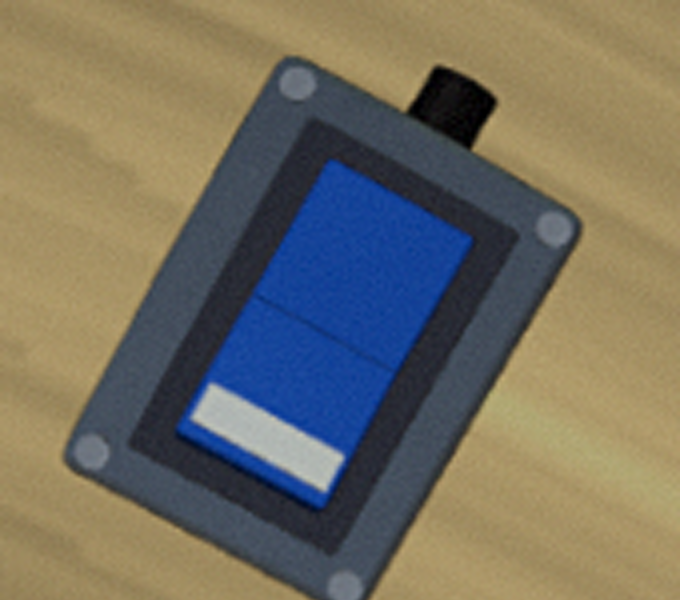

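```bash
python3 - <<'E'
from h import *
import pickle
p=pickle.load(open('w2.pkl','rb'))
f=lambda u,z:wplane(p,(u[0]/4+210,u[1]/4+20),z)
s=f((267,438),.068);print('stripe',s)
a,b,c,d=[f(u,.045)[:2] for u in((297,83),(553,229),(92,453),(345,586))]
for v in (a-c,b-d):print(np.degrees(np.arctan2(v[1],v[0])),np.hypot(*v))
cen=(a+b+c+d)/4;print('centre',cen)
v=(a-c)+(b-d);v/=np.hypot(*v);print('stripe pred',cen-.026*v, np.degrees(np.arctan2(v[1],v[0])))
e=np.array([.3924,.1119]);D=s[:2]-e;y=np.radians(25.75)
print('tool',D@[np.cos(y),np.sin(y)],D@[np.sin(y),-np.cos(y)])
E
```

```text
stripe [0.44296019 0.14164118 0.068     ]
-3.1918869164681927 0.09679694932311166
-3.32040400704058 0.09597605686818529
centre [0.46760599 0.14018314]
stripe pred [0.44164796 0.14165981] -3.255871827088683
tool 0.058460388468570254 -0.00482219869018201
```

Request:
{"fn": "servo_tool", "kwargs": {"motion": [[[0,0,20,0,0,0.127],[0,0,20,0,0,0.127],[0,0,20,0,0,0.127],[0,0,20,0,0,0.127],[24,-16,0,0,0,0]]]}}

```text
time: 3.8
ee_pos: [0.4236, 0.035, 0.139]
tcp_rot: [-176.1, 0.7, 2.3]
wrist_force: [0.6, -0.3, 1.1]
opening: -0.0
```

Request:
{"fn": "servo_tool", "kwargs": {"motion": [[[24,-16,0,0,0,0],[0,0,0,0,0,0],[0,0,0,0,0,0]]]}}

```text
time: 4.1
ee_pos: [0.4496, 0.0466, 0.1422]
tcp_rot: [-175.7, 0.5, 3.5]
wrist_force: [0.2, -0.0, 0.1]
opening: 0.0002
```

```bash
python3 - <<'E'
from workcell import bot
from h import *
o=bot.get_obs();print(o['time'],o['ee_pos'],o['tcp_rot'],o['wrist_force'])
p=bot.camera('wrist');cv2.imwrite('pics/w3.png',p['color'][:,:,::-1])
b=bot.camera('side');c=cv2.resize(b['color'][190:310,210:370,::-1],(800,600),interpolation=cv2.INTER_CUBIC);cv2.imwrite('pics/s3.png',c)
E
```

```text
4.1 [0.44961843 0.0466426  0.14222735] [-175.70079371    0.46703709    3.45482439] [ 0.1785346  -0.00436743  0.09618878]
```

View pics/w3.png

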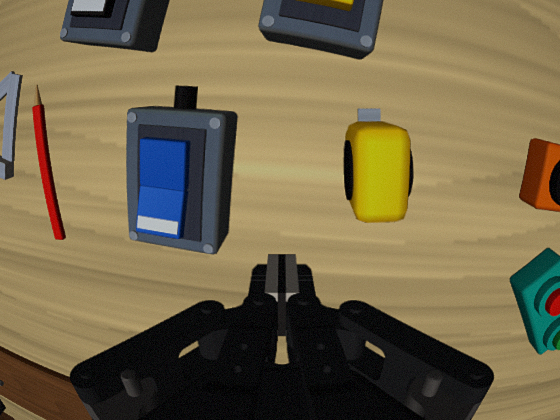

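View pics/s3.png

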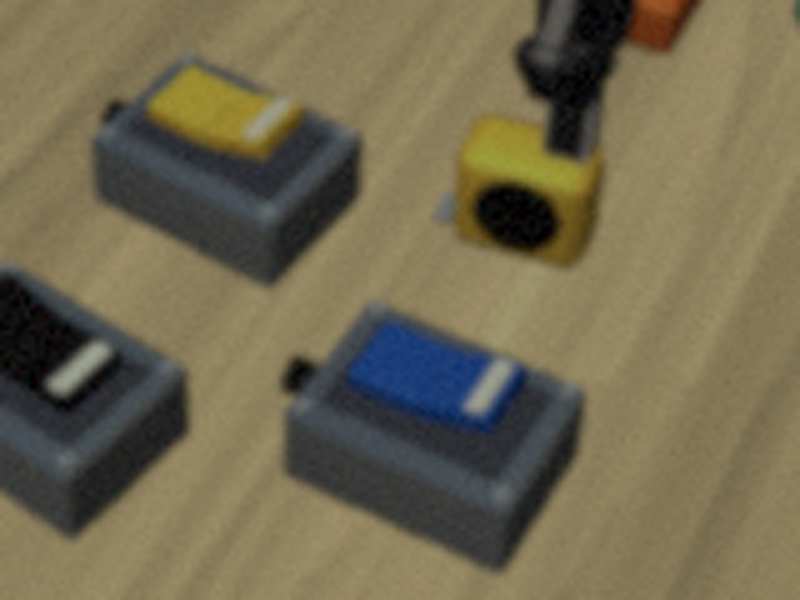

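```bash
python3 - <<'E'
from workcell import bot
o=bot.get_obs();print(o['time'],o['q'],o['qd'],o['ee_pos'],o['tcp_rot'])
E
```

```text
4.2 [  3.41779749  -8.92925819 -15.4610577   83.91677788   4.30081991
 179.94083899] [ 0.16422712 -0.46622868 -0.31850539 -0.09402849  0.03319043 -0.02279054] [0.44913515 0.04680723 0.14232005] [-175.69872049    0.44414049    3.47679368]
```

Request:
{"fn": "servo_tool", "kwargs": {"motion": [[[0,0,0,0,0,0.03]]]}}

```text
time: 4.3
ee_pos: [0.4494, 0.0395, 0.1424]
tcp_rot: [-175.4, 0.6, 2.3]
wrist_force: [0.6, 0.5, -0.2]
opening: 0.0
```

Request:
{"fn": "servo_tool", "kwargs": {"motion": [[[0,0,0,0,0,0]]]}}

```text
time: 4.4
ee_pos: [0.4496, 0.0386, 0.1423]
tcp_rot: [-175.4, 0.6, 2.2]
wrist_force: [0.3, -0.1, -0.1]
opening: 0.0
```

```bash
python3 - <<'E'
from workcell import bot
o=bot.get_obs();print(o['time'],o['q'],o['qd'],o['ee_pos'],o['tcp_rot'])
E
```

```text
4.4 [  2.18269771  -8.87648185 -15.43075941  84.0040611    4.62138365
 179.94273985] [ 0.49777241  0.23518267  0.0860561  -0.13666037  0.02786693  0.01783809] [0.44957327 0.03858233 0.14229877] [-175.37806245    0.55372488    2.23977437]
```

```bash
cat >> h.py <<'E'
from scipy.spatial.transform import Rotation as Ro
def go(o,tgt,yaw):
    R=Ro.from_euler('xyz',o['tcp_rot'],degrees=True);D=Ro.from_euler('xyz',[180,0,yaw],degrees=True)
    print('t',round(o['time'],2),'pos',np.round(o['ee_pos'],4),'rot',np.round(o['tcp_rot'],2),'F',np.round(o['wrist_force'],1))
    print('rotvec',(R.inv()*D).as_rotvec().round(4),'shift after turn mm',(1000*D.inv().apply(np.array(tgt)-o['ee_pos'])).round(1))
E
python3 - <<'E'
from workcell import bot
from h import *
o=bot.get_obs()
go(o,[.4423,.1416,.12],12)
go(o,[.4423,.1416,.12],86.7)
E
```

```text
t 4.4 pos [0.4496 0.0386 0.1423] rot [-175.38    0.55    2.24] F [ 0.3 -0.1 -0.1]
rotvec [-0.0813  0.0028 -0.1706] shift after turn mm [  14.3 -102.3   22.3]
t 4.4 pos [0.4496 0.0386 0.1423] rot [-175.38    0.55    2.24] F [ 0.3 -0.1 -0.1]
rotvec [-0.0726 -0.0516 -1.4736] shift after turn mm [102.4 -13.2  22.3]
```

Request:
{"fn": "servo_tool", "kwargs": {"motion": [[[0,0,0,-0.04,0,-0.085],[0,0,0,-0.04,0,-0.085],[0,0,0,0,0,-0.13],[0,0,0,0,0,-0.13],[0,0,0,0,0,-0.13]]]}}

```text
time: 4.9
ee_pos: [0.4496, 0.0392, 0.1422]
tcp_rot: [-179.9, 0.1, 34.7]
wrist_force: [0.3, 0.4, 0.7]
opening: 0.0002
```

Request:
{"fn": "servo_tool", "kwargs": {"motion": [[[0,0,0,0,0,-0.13],[0,0,0,0,0,-0.13],[0,0,0,0,0,-0.13],[0,0,0,0,0,-0.13],[0,0,0,0,0,-0.13]]]}}

```text
time: 5.4
ee_pos: [0.4496, 0.0391, 0.1422]
tcp_rot: [-179.8, -0.0, 71.9]
wrist_force: [-0.1, -0.1, -0.1]
opening: 0.0004
```

Request:
{"fn": "servo_tool", "kwargs": {"motion": [[[0,0,0,0,0,-0.13],[0,0,0,0,0,-0.13],[0,0,0,0,0,0]]]}}

```text
time: 5.7
ee_pos: [0.4497, 0.0391, 0.1422]
tcp_rot: [-179.8, -0.0, 86.6]
wrist_force: [-0.2, 1.0, 0.5]
opening: 0.0004
```

```bash
python3 - <<'E'
from workcell import bot
from h import *
o=bot.get_obs();print(o['q'])
go(o,[.4423,.1416,.12],86.7)
E
```

```text
[ 4.92915472e+00 -9.17909532e+00 -1.56098105e+01  8.37368144e+01
  7.09811315e-02  9.82989024e+01]
t 5.7 pos [0.4497 0.0391 0.1422] rot [-1.7982e+02 -5.0000e-02  8.6630e+01] F [-0.2  1.   0.5]
rotvec [-0.0031 -0.0008 -0.0012] shift after turn mm [101.9 -13.3  22.2]
```

Request:
{"fn": "servo_tool", "kwargs": {"motion": [[[34,-4.5,0,0,0,0],[34,-4.5,0,0,0,0],[34,-4.3,10,0,0,0],[0,0,12,-0.003,0,0],[0,0,0,0,0,0]]]}}

```text
time: 6.2
ee_pos: [0.4416, 0.1421, 0.1186]
tcp_rot: [-179.9, 0.0, 86.5]
wrist_force: [-0.7, -0.5, -1.0]
opening: -0.0
```

```bash
python3 - <<'E'
from workcell import bot
from h import *
o=bot.get_obs()
go(o,[.4423,.1416,.08],86.7)
b=bot.camera('side');a=bot.camera('scene');p=bot.camera('wrist')
cv2.imwrite('pics/w4.png',p['color'][:,:,::-1])
c=cv2.resize(b['color'][220:310,240:360,::-1],(600,450),interpolation=cv2.INTER_CUBIC);cv2.imwrite('pics/s4.png',c)
c=cv2.resize(a['color'][150:225,255:355,::-1],(600,450),interpolation=cv2.INTER_CUBIC);cv2.imwrite('pics/a4.png',c)
E
```

```text
t 6.2 pos [0.4416 0.1421 0.1186] rot [-1.7986e+02  2.0000e-02  8.6470e+01] F [-0.7 -0.5 -1. ]
rotvec [-0.0025  0.0003 -0.0041] shift after turn mm [-0.4  0.7 38.6]
```

View pics/s4.png

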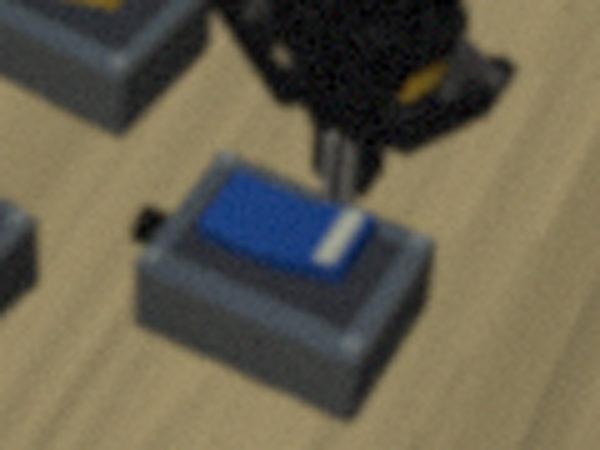

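View pics/a4.png

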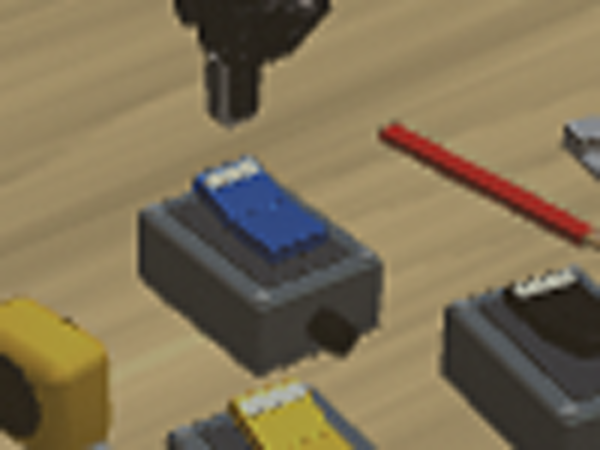

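View pics/w4.png

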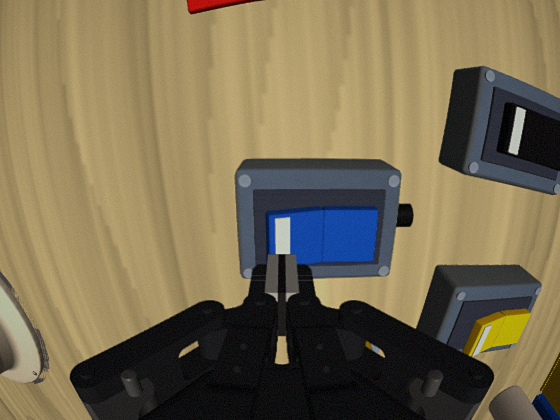

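Request:
{"fn": "servo_tool", "kwargs": {"motion": [[[0,0,14,0,0,0],[0,0,12,0,0,0],[0,0,5,0,0,0],[0,0,4,0,0,0],[0,0,3,0,0,0]]]}}

```text
time: 6.85
ee_pos: [0.4424, 0.1418, 0.082]
tcp_rot: [-180.0, -0.0, 86.5]
wrist_force: [-2.2, -0.8, 4.8]
opening: 0.0
```

Request:
{"fn": "servo_tool", "kwargs": {"motion": [[[0,0,1.5,0,0,0],[0,0,0,0,0,0]]]}}

```text
time: 7.05
ee_pos: [0.4427, 0.142, 0.0806]
tcp_rot: [-180.0, -0.0, 86.5]
wrist_force: [-0.5, 0.1, 0.7]
opening: 0.0
```

Request:
{"fn": "servo_tool", "kwargs": {"motion": [[[0,0,1.5,0,0,0],[0,0,0,0,0,0]]]}}

```text
time: 7.25
ee_pos: [0.4427, 0.142, 0.0791]
tcp_rot: [-180.0, -0.0, 86.5]
wrist_force: [-1.7, -0.5, 1.5]
opening: 0.0
```

Request:
{"fn": "servo_tool", "kwargs": {"motion": [[[0,0,1,0,0,0],[0,0,0,0,0,0]]]}}

```text
time: 7.45
ee_pos: [0.4427, 0.1421, 0.079]
tcp_rot: [180.0, -0.1, 86.5]
wrist_force: [-4.9, -0.3, 9.8]
opening: 0.0003
```

Request:
{"fn": "servo_tool", "kwargs": {"motion": [[[0,0,0.7,0,0,0],[0,0,0,0,0,0]]]}}

```text
time: 7.65
ee_pos: [0.4427, 0.1421, 0.0789]
tcp_rot: [180.0, -0.1, 86.5]
wrist_force: [-7.3, -1.2, 15.2]
opening: -0.0003
```

Request:
{"fn": "servo_tool", "kwargs": {"motion": [[[0,0,-20,0,0,0],[0,0,-40,0,0,0],[0,0,-30,0,0,0],[0,0,0,0,0,0]]]}}

```text
time: 8.05
ee_pos: [0.4445, 0.1424, 0.1716]
tcp_rot: [179.7, -0.2, 86.5]
wrist_force: [0.7, 0.2, -1.2]
opening: 0.0001
```

```bash
python3 - <<'E'
from workcell import bot
from h import *
import pickle
o=bot.get_obs()
go(o,[.6045,.0345,.17],86.7)
b=bot.camera('side');p=bot.camera('wrist');pickle.dump(p,open('w5.pkl','wb'))
cv2.imwrite('pics/w5.png',p['color'][:,:,::-1])
c=cv2.resize(b['color'][180:310,190:370,::-1],(780,563),interpolation=cv2.INTER_CUBIC);cv2.imwrite('pics/s5.png',c)
for r in bot.look_for(p,'sawpower_on')[:2]:print(r)
E
```

```text
t 8.05 pos [0.4445 0.1424 0.1716] rot [ 1.7966e+02 -1.7000e-01  8.6540e+01] F [ 0.7  0.2 -1.2]
rotvec [ 0.006  -0.003  -0.0028] shift after turn mm [-98.6 165.9   1.6]
{'rect': [438.6, 285.2, 65.5, 41.0], 'confidence': 0.77}
{'rect': [244.0, 151.8, 148.8, 98.1], 'confidence': 0.4}
```

View pics/s5.png

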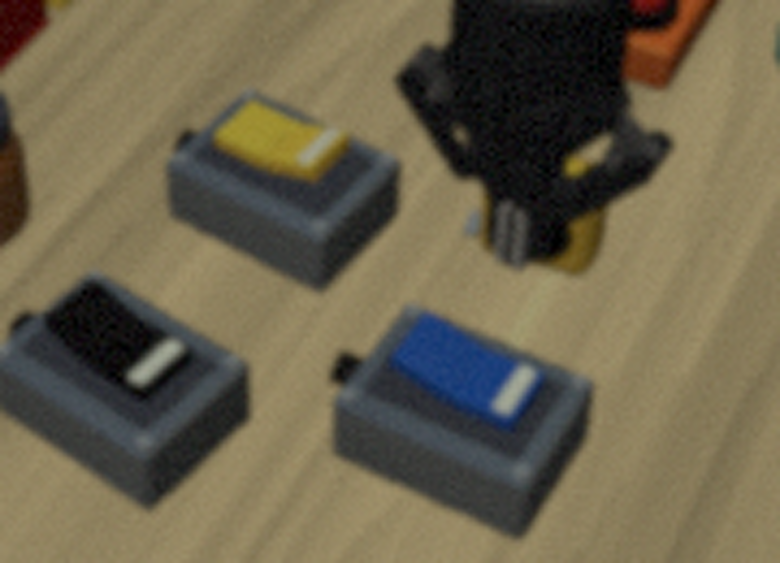

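View pics/w5.png

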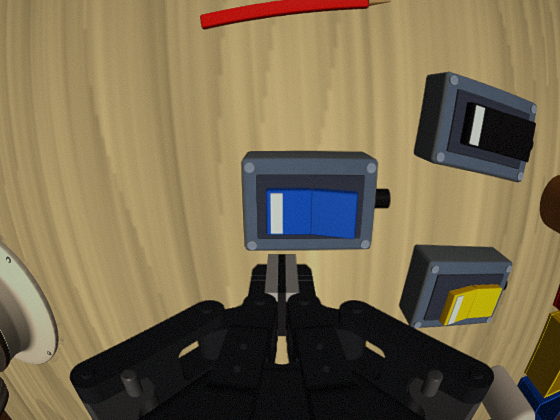

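```bash
python3 - <<'E'
from workcell import bot
from h import *
import pickle
p=pickle.load(open('w5.pkl','rb'))
a,b=[wplane(p,u,.045)[:2] for u in((427,251),(508,269))];v=b-a
print('yellow yaw',np.degrees(np.arctan2(v[1],v[0])),np.hypot(*v),a,b,'stripe',wplane(p,(450,306),.068))
s=bot.camera('side');print('glue base',plane(s,(250,174),0),'cap',plane(s,(250,122),.165))
a=bot.camera('scene');print('cap',plane(a,(269,253),.165),'tape',plane(a,(262,208),.05))
E
```

```text
yellow yaw -17.6588138541863 0.11169262305113259 [0.57455505 0.09163854] [0.68098469 0.05775679] stripe [0.59713295 0.0420008  0.068     ]
glue base [ 0.74991476 -0.16642102  0.        ] cap [ 0.75225959 -0.17816344  0.165     ]
cap [ 0.76190342 -0.18409193  0.165     ] tape [ 0.48868715 -0.01063606  0.05      ]
```

Request:
{"fn": "servo_tool", "kwargs": {"motion": [[[-29.5,32,0,0,0,0],[-29.5,32,0,0,0,0],[-29.5,32,0,0,0,0],[-29.5,32,0,0,0,0],[-29.5,32,0,0,0,0]]]}}

```text
time: 8.8
ee_pos: [0.5941, -0.0165, 0.1659]
tcp_rot: [-179.9, -0.0, 86.5]
wrist_force: [1.3, -0.6, 0.1]
opening: 0.0
```

Request:
{"fn": "servo_tool", "kwargs": {"motion": [[[0,0,0,0,0,0.1],[0,0,0,0,0,0.1],[0,0,0,0,0,0],[0,0,0,0,0,0]]]}}

```text
time: 9.2
ee_pos: [0.5931, -0.0149, 0.1664]
tcp_rot: [-179.9, -0.0, 75.2]
wrist_force: [0.5, -1.0, 0.6]
opening: -0.0002
```

```bash
python3 - <<'E'
from workcell import bot
from h import *
import pickle
o=bot.get_obs()
go(o,[.6045,.0345,.12],75)
p=bot.camera('wrist');pickle.dump(p,open('w6.pkl','wb'))
cv2.imwrite('pics/w6.png',p['color'][:,:,::-1])
for r in bot.look_for(p,'sawpower_on')[:2]:print(r)
E
```

```text
t 9.2 pos [ 0.5931 -0.0149  0.1664] rot [-1.799e+02 -2.000e-02  7.525e+01] F [ 0.5 -1.   0.6]
rotvec [-0.0018 -0.0004  0.0043] shift after turn mm [50.7 -1.8 46.4]
{'rect': [260.7, 110.8, 102.9, 59.8], 'confidence': 0.64}
```

View pics/w6.png

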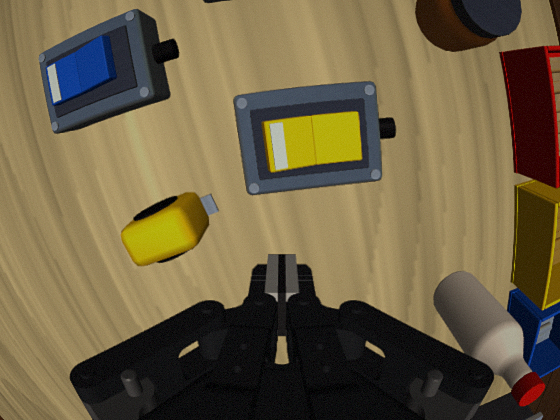

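```bash
python3 - <<'E'
from h import *
import pickle
p=pickle.load(open('w6.pkl','rb'))
s=wplane(p,(278,146),.068);print('stripe',s)
a,b,c,d=[wplane(p,u,.045)[:2] for u in((241,103),(369,90),(252,188),(375,174))]
v=(b-a)+(d-c);v/=np.hypot(*v);cen=(a+b+c+d)/4
yaw=np.degrees(np.arctan2(v[1],v[0]));print(yaw,'pred',cen-.0258*v)
t=(s[:2]+cen-.0258*v)/2;print(t)
go(dict(time=9.2,ee_pos=np.array([.5931,-.0149,.1664]),tcp_rot=[-179.9,-.02,75.25],wrist_force=[0]),[t[0],t[1],.12],yaw+90)
E
```

```text
stripe [0.60408338 0.03609306 0.068     ]
-7.852613987677357 pred [0.60256561 0.03626297]
[0.6033245  0.03617802]
t 9.2 pos [ 0.5931 -0.0149  0.1664] rot [-1.799e+02 -2.000e-02  7.525e+01] F [0]
rotvec [-0.0017 -0.0005 -0.1204] shift after turn mm [52.   3.2 46.4]
```

Request:
{"fn": "servo_tool", "kwargs": {"motion": [[[0,0,0,0,0,-0.12],[26,1.6,10,0,0,0],[26,1.6,20,0,0,0],[0,0,17,0,0,0],[0,0,0,0,0,0]]]}}

```text
time: 9.8
ee_pos: [0.6026, 0.0369, 0.1178]
tcp_rot: [-179.8, 0.0, 82.1]
wrist_force: [-0.5, 0.4, -0.2]
opening: -0.0001
```

```bash
python3 - <<'E'
from workcell import bot
from h import *
o=bot.get_obs()
go(o,[.6033,.0362,.079],82.1)
p=bot.camera('wrist')
cv2.imwrite('pics/w7.png',p['color'][:,:,::-1])
E
```

```text
t 9.8 pos [0.6026 0.0369 0.1178] rot [-1.7976e+02  1.0000e-02  8.2130e+01] F [-0.5  0.4 -0.2]
rotvec [-0.0042  0.0001  0.0005] shift after turn mm [-0.6  0.8 38.8]
```

View pics/w7.png

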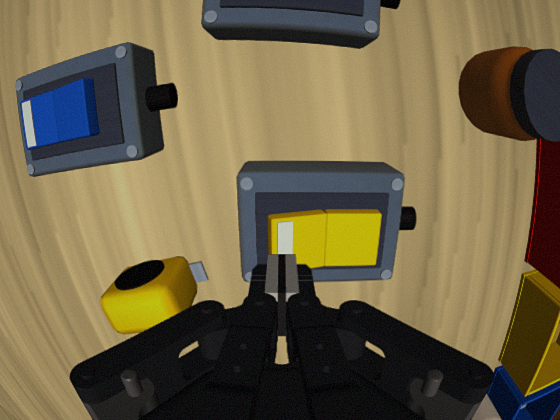

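Request:
{"fn": "servo_tool", "kwargs": {"motion": [[[0,0,14,0,0,0],[0,0,12,0,0,0],[0,0,5,0,0,0],[0,0,4,0,0,0],[0,0,3,0,0,0]]]}}

```text
time: 10.35
ee_pos: [0.6038, 0.0359, 0.0825]
tcp_rot: [-180.0, -0.0, 81.9]
wrist_force: [-3.1, 0.5, 5.7]
opening: -0.0002
```

Request:
{"fn": "servo_tool", "kwargs": {"motion": [[[0,0,1.5,0,0,0],[0,0,1,0,0,0],[0,0,0,0,0,0]]]}}

```text
time: 10.65
ee_pos: [0.6039, 0.0361, 0.0799]
tcp_rot: [-180.0, -0.0, 82.0]
wrist_force: [-2.5, 0.5, 1.1]
opening: 0.0
```

Request:
{"fn": "servo_tool", "kwargs": {"motion": [[[0,0,1.5,0,0,0],[0,0,0,0,0,0]]]}}

```text
time: 10.85
ee_pos: [0.604, 0.0361, 0.079]
tcp_rot: [180.0, -0.0, 82.0]
wrist_force: [-4.4, -0.2, 8.4]
opening: -0.0002
```

Request:
{"fn": "servo_tool", "kwargs": {"motion": [[[0,0,1,0,0,0],[0,0,0,0,0,0]]]}}

```text
time: 11.05
ee_pos: [0.6041, 0.0361, 0.079]
tcp_rot: [179.9, -0.1, 82.0]
wrist_force: [-7.2, -1.4, 14.8]
opening: -0.0002
```

Request:
{"fn": "servo_tool", "kwargs": {"motion": [[[0,0,-20,0,0,0],[0,0,-40,0,0,0],[0,0,-35,0,0,0],[-40,-6,0,0,0,0],[-42,-6,0,0,0,0]]]}}

```text
time: 11.55
ee_pos: [0.5814, -0.0435, 0.1733]
tcp_rot: [179.9, -0.0, 82.1]
wrist_force: [0.4, -0.9, -0.7]
opening: 0.0003
```

Request:
{"fn": "servo_tool", "kwargs": {"motion": [[[-42,-6,0,0,0,0],[-42,-6,0,0,0,0],[-42,-6,0,0,0,0],[-42,-6,0,0,0,0],[-42,-6,0,0,0,0]]]}}

```text
time: 12.05
ee_pos: [0.5211, -0.2489, 0.172]
tcp_rot: [180.0, -0.0, 82.0]
wrist_force: [1.2, -1.1, -0.5]
opening: 0.0
```

Request:
{"fn": "servo_tool", "kwargs": {"motion": [[[-42,-6,0,0,0,0],[-42,-6,0,0,0,0],[0,0,0,0,0,0],[0,0,0,0,0,0]]]}}

```text
time: 12.45
ee_pos: [0.4976, -0.3296, 0.1716]
tcp_rot: [-180.0, -0.1, 81.8]
wrist_force: [-0.8, -1.0, -0.0]
opening: 0.0001
```

```bash
python3 - <<'E'
from workcell import bot
from h import *
import pickle
o=bot.get_obs()
go(o,[.5,-.269,.12],82)
b=bot.camera('side');p=bot.camera('wrist');pickle.dump(p,open('w8.pkl','wb'))
cv2.imwrite('pics/w8.png',p['color'][:,:,::-1])
c=cv2.resize(b['color'][180:310,190:370,::-1],(780,563),interpolation=cv2.INTER_CUBIC);cv2.imwrite('pics/s8.png',c)
for l in('start_top','stop_top'):
  for r in bot.look_for(p,l)[:2]:
    x,y,w,h=r['rect'];print(l,r,wplane(p,(x+w/2,y+h/2),.056))
E
```

```text
t 12.45 pos [ 0.4976 -0.3296  0.1716] rot [-1.7997e+02 -6.0000e-02  8.1840e+01] F [-0.8 -1.  -0. ]
rotvec [-0.0005 -0.001  -0.0028] shift after turn mm [60.4 -6.  51.6]
start_top {'rect': [67.0, 162.3, 33.1, 35.9], 'confidence': 0.87} [ 0.33304971 -0.27815812  0.056     ]
start_top {'rect': [249.9, 113.2, 40.8, 42.9], 'confidence': 0.69} [ 0.49828312 -0.26975758  0.056     ]
stop_top {'rect': [242.8, 20.9, 34.3, 39.9], 'confidence': 0.73} [ 0.50090551 -0.19960259  0.056     ]
stop_top {'rect': [101.5, 96.6, 35.2, 36.8], 'confidence': 0.7} [ 0.38238002 -0.23246689  0.056     ]
```

View pics/w8.png

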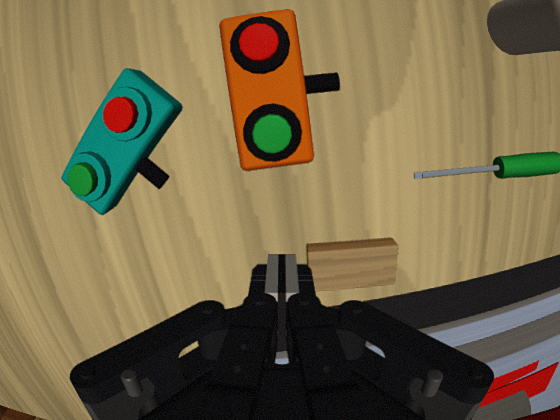

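View pics/s8.png

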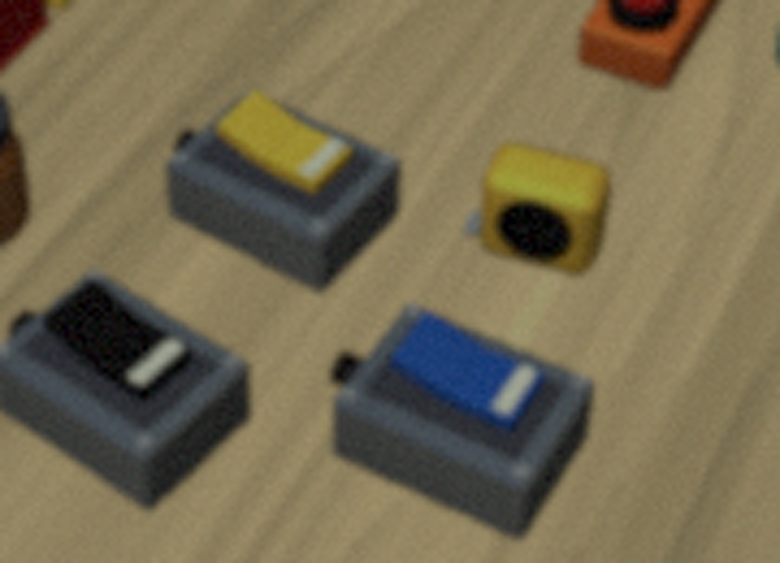

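Request:
{"fn": "servo_tool", "kwargs": {"motion": [[[30,-3.8,0,0,0,0],[29.5,-3.8,15,0,0,0],[0,0,25,0,0,0],[0,0,20,0,0,0],[0,0,0,0,0,0]]]}}

```text
time: 13.15
ee_pos: [0.4978, -0.2668, 0.1095]
tcp_rot: [-179.8, -0.1, 82.1]
wrist_force: [-0.2, 0.7, -0.4]
opening: 0.0004
```

```bash
python3 - <<'E'
from workcell import bot
from h import *
o=bot.get_obs()
go(o,[.4985,-.2695,.069],82)
p=bot.camera('wrist')
cv2.imwrite('pics/w9.png',p['color'][:,:,::-1])
E
```

```text
t 13.15 pos [ 0.4978 -0.2668  0.1095] rot [-1.7976e+02 -1.2000e-01  8.2070e+01] F [-0.2  0.7 -0.4]
rotvec [-0.0042 -0.0021  0.0013] shift after turn mm [-2.6  1.1 40.5]
```

View pics/w9.png

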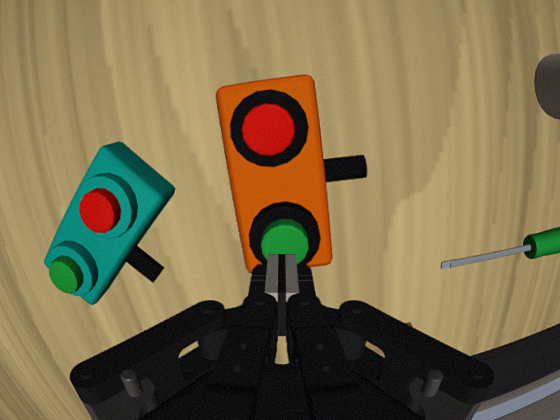

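Request:
{"fn": "servo_tool", "kwargs": {"motion": [[[-1.5,1,12,0,0,0],[0,0,12,0,0,0],[0,0,6,0,0,0],[0,0,3,0,0,0],[0,0,0,0,0,0]]]}}

```text
time: 13.7
ee_pos: [0.4992, -0.2703, 0.0786]
tcp_rot: [-179.9, -0.1, 81.9]
wrist_force: [0.2, 0.5, 0.2]
opening: -0.0002
```

Request:
{"fn": "servo_tool", "kwargs": {"motion": [[[0,0,2,0,0,0],[0,0,2,0,0,0],[0,0,0,0,0,0]]]}}

```text
time: 14.0
ee_pos: [0.4995, -0.2704, 0.0752]
tcp_rot: [-180.0, -0.0, 82.0]
wrist_force: [0.7, -0.1, 0.4]
opening: 0.0
```

Request:
{"fn": "servo_tool", "kwargs": {"motion": [[[0,0,2,0,0,0],[0,0,1,0,0,0],[0,0,0,0,0,0]]]}}

```text
time: 14.3
ee_pos: [0.4995, -0.2704, 0.0723]
tcp_rot: [180.0, -0.0, 82.0]
wrist_force: [-0.1, -0.6, 3.7]
opening: -0.0001
```

Request:
{"fn": "servo_tool", "kwargs": {"motion": [[[0,0,2,0,0,0],[0,0,1.5,0,0,0],[0,0,0,0,0,0]]]}}

```text
time: 14.6
ee_pos: [0.4995, -0.2704, 0.0691]
tcp_rot: [180.0, -0.0, 82.0]
wrist_force: [-1.3, -0.1, 5.7]
opening: -0.0003
```

Request:
{"fn": "servo_tool", "kwargs": {"motion": [[[0,0,1,0,0,0],[0,0,0,0,0,0]]]}}

```text
time: 14.8
ee_pos: [0.4996, -0.2704, 0.0689]
tcp_rot: [180.0, -0.0, 82.0]
wrist_force: [-3.2, 1.0, 13.8]
opening: -0.0002
```

Bottomed at z = 0.0689, 6 mm below first contact, with 13.8 N. Now I retreat straight up and clear.

Request:
{"fn": "servo_tool", "kwargs": {"motion": [[[0,0,-6,0,0,0],[0,0,-20,0,0,0],[0,0,-45,0,0,0],[0,0,-45,0,0,0],[-30,0,-30,0,0,0]]]}}

```text
time: 15.3
ee_pos: [0.4959, -0.2985, 0.2168]
tcp_rot: [179.9, -0.0, 82.1]
wrist_force: [1.9, -1.3, 0.7]
opening: -0.0001
```

Request:
{"fn": "servo_tool", "kwargs": {"motion": [[[-40,0,0,0,0,0],[-40,0,0,0,0,0],[0,0,0,0,0,0],[0,0,0,0,0,0]]]}}

```text
time: 15.7
ee_pos: [0.4836, -0.3798, 0.2125]
tcp_rot: [-179.9, -0.1, 81.9]
wrist_force: [-0.6, -0.4, -0.4]
opening: 0.0002
```

```bash
python3 - <<'E'
from workcell import bot
from h import *
o=bot.get_obs()
go(o,[.4985,-.2695,.069],82)
a=bot.camera('scene');b=bot.camera('side')
cv2.imwrite('pics/a10.png',a['color'][:,:,::-1])
cv2.imwrite('pics/s10.png',cv2.resize(b['color'][140:310,190:430,::-1],(780,552),interpolation=cv2.INTER_CUBIC))
E
```

```text
t 15.7 pos [ 0.4836 -0.3798  0.2125] rot [-1.7989e+02 -1.0000e-01  8.1870e+01] F [-0.6 -0.4 -0.4]
rotvec [-0.0019 -0.0018 -0.0023] shift after turn mm [111.3  -0.6 143.5]
```

View pics/a10.png

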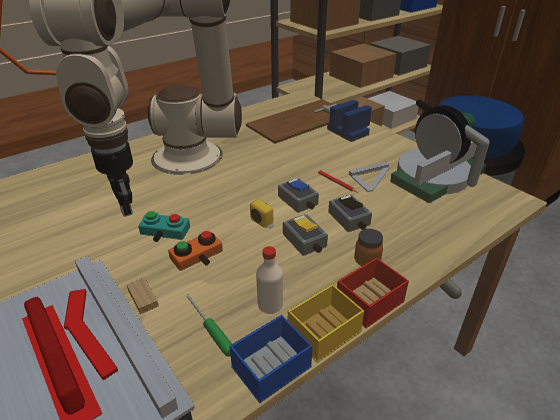

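View pics/s10.png

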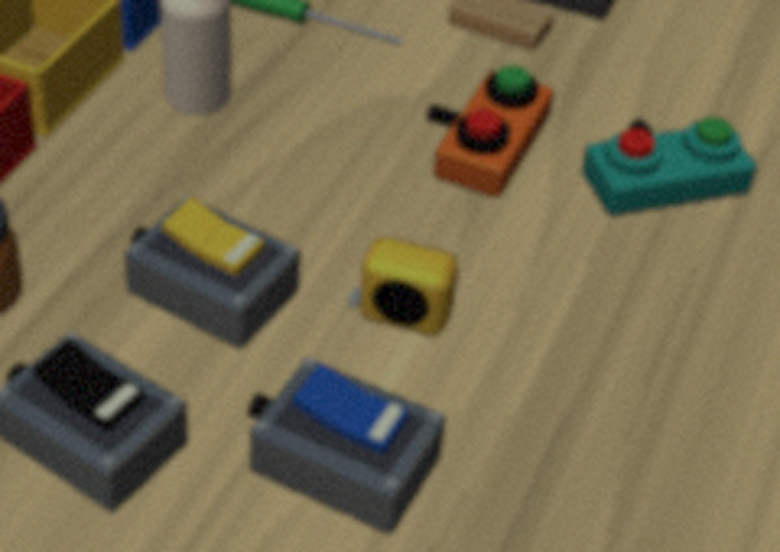

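All three rockers stand on, the start button is back out at side-crop (513,78), and nothing else has visibly moved.

```bash
python3 -c "
from workcell import bot
print(bot.job_done())"
```

```text
the job is handed in; nothing more can be done
None
```

The saw bench is started up, and I handed the job in at about 15.8 s of the 45 s allowed. The presses were made with closed fingertips, in the order asked:

- **Dust extractor (blue):** I pressed the stripe down to its stop. The tip stopped at about 60 mm with about 15 N on it.
- **Saw power (yellow):** I pressed it the same way, also stopping at about 60 mm with about 15 N.
- **Start button (green, orange pendant):** I pressed it 6 mm to the bottom with about 14 N, then released it.

The last pictures show the blue and yellow rockers on, the black lamps rocker still on and the green button back out. I saw no movement of the pendant or of anything else. I never touched the red stop button or the turquoise look-alike. The arm is clear of everything.

On the way to the blue rocker, the last joint reached its range end at about 179.9°. That pushed the tool about 95 mm sideways and tilted it 4° in free air. It touched nothing, and I corrected it by turning the tool the other way. The measured angle stayed just inside the 180° limit.

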